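# Tighten the sign clamp with the T-handled hex key

## Robot

A 6-joint arm with a two-finger parallel gripper is mounted at the origin on the work surface. World frame = base frame: x ahead of the robot, y to its left, z up, the work surface at z = 0. Lengths are in mm, angles in rad, forces in N, time in s.
With the tool pointing down it reaches from about 275 to 1000 mm from the base axis. Payload 8.4 kg.
Tool frame: the origin (TCP) lies at the very end of the fingers, on their centre line; the grasp point (between the pads) lies 19 mm behind it; z points along the fingers, x is the direction in which the jaws open and shut, and the axes are right-handed (so a half turn about z gives the same grasp; the last joint's range is limited). The gripper opens to 85 mm and grips with 20 to 120 N. Pads are 22 mm wide; open, the fingers measure 114 mm over their backs; the gripper's body (76 mm by 85 mm) begins 54 mm behind the grasp point. The pads swing forward as they close: fully open they stand 13 mm farther back than shut.
Start: joints at [-1.222, 0.353, 1.633, -0, 1.155, -0.002], TCP at [214.779, -586.939, 231.281] pointing down, gripper open.
Joint ranges: [-2.63, 2.63], [-0.92, 2.1], [0.06, 2.66], [-1.3, 4.44], [0, 2.69], [-3.02, 3.02]. Speed limits (rad/s): [2.22, 2.22, 2.79, 3.14, 3.14, 3.14].

## Interface

Orientations are given as [roll, pitch, yaw] about the fixed x, y, z axes, in that order (R = Rz(yaw) Ry(pitch) Rx(roll)).
In Python, from rig import r gives the robot as it stands. The module is installed in compiled form; this text tells all that it offers.
- The arm moves only by the tool apply_moves, never from a script. Its argument "targets" is a list that holds one entry, the list of rows, each a list of 7 numbers: the gripper's target within -1 to 1 (fully open at 1, half-way at 0, shut at -1), then the shift along the tool's x, y, z in cm, then the turn, a rotation vector about the tool's x, y, z in degrees. A call has 1 to 8 rows; each row is the pose to reach, as a shift and turn from the pose measured when the call began, along the tool's axes at that moment; what a row does not reach only later rows make up. A row lasts 1/10 s, in which the tool goes at most 50 mm and 8.59 degrees, less where a joint would pass 70% of its speed; a pose out of reach is approached as far as the arm can. A call with a gripper value outside its range is refused whole. The fingers move at their own pace and stop on an object; "newtons" is the grip in N (left out, the last holds). Time passes only in rows, so rows that repeat a pose let the fingers close. It gives the time, the measured TCP pose, the force and the opening at its end, in the units of the state.
- r.sense(): the state, without advancing time (a new reading comes with each control period).
- r.grab_frame(name): name is "scene" or "top" or "wrist"; returns a dict with "pixels" (384x512x3 uint8, red, green, blue), "fov_y" (degrees; the focal length in pixels is half the picture's height over the tangent of half this angle, whatever the lens; pixels are square), "cx", "cy" (the principal point, pixels), "D" ([k1, k2, p1, p2, k3] as OpenCV has them; the pictures are not rectified), "R" (3x3) and "t" (3): a world point X has camera coordinates R X + t; the wrist camera has in their place "mount" (4x4, takes a point from camera to tool coordinates, whose origin is the TCP and whose axes are the tool frame's). Camera axes: x right, y down, z forward; pixel columns grow to the right and rows downward; lengths in mm; the calibration is good to about 2 mm. A picture is of the moment at which its call begins: read the wrist's pose just before it. There is no depth.
- r.sign_off(): hands the job in, once; it reports no verdict.
The state is a dict: "clock": time; "qpos": joint angles; "qvel": joint speeds; "joint_efforts": joint torques, N m; "eef_pos": TCP position; "tcp_rot": TCP orientation; "contact_force": force on the tool from outside, world axes, zero at the start; "wrist_torque": the same for the moment, N m; "opening": opening from 0.0 (shut) to 1.0 (fully open).
Only numpy, scipy, OpenCV 4.12 (cv2) and the standard library are available. Lean on these libraries where they do the work, as an engineer would, in place of code of your own. Each camera call takes 0.05 s, during which the arm holds its last target. There are 200 camera calls.

## Task

Take the T-handled hex key (the longer-handled of the two tools in the wooden block), push it fully home in the hexagonal socket of the screw on the sloping sign clamp, and only then turn the screw clockwise until it comes up tight. Leave the key standing in the screw, let go and move clear, and leave the other tool and everything else on the table where they are.

Things in the scene. Friction and masses are not known exactly. Their poses are not given: they have to be found in the camera images.
- key_grip (a point): Centre of the hex key's handle: a black bar 100 x 22 x 26 mm high, across the top of a steel hexagonal shaft, 19 mm across flats; T-shaped, 136 mm long over all, 0.3 kg. z runs up the shaft from tip to handle, y along the bar, x across its 22 mm thickness (flat faces to grip). Two opposite flats of the hexagon face along x, the others every 60 degrees. Starts upright, 138 mm over the table.
- key_tip (a point): Centre of the flat lower end of the hex key, 123 mm below key_grip along the shaft; same axes. The last 3 mm are tapered to 15 mm across flats as a lead-in.
- socket (a point): Centre of the mouth of the screw's hexagonal socket: 20.4 mm across flats, 24 mm deep below the mouth, tapered lead-in 5 mm deep and 3.5 mm wide all round; about 126 mm over the table. z points out along the screw's axis, 27 degrees from vertical, leaning roughly towards -x. x turns with the screw and is square to a flat (others every 60 degrees): the key enters when key x and socket x agree modulo 60 degrees (play 8 degrees either way).
- screw (a joint): Turn of the screw in rad, growing clockwise as seen looking at its head. Starts slack between 0.1 and 0.4; 1.6 is a solid stop (tight); 1.4 or more counts as tight. Stiff: about 0.12 N m to turn, no spring-back, no motion along its axis. The key must be fully in before the screw passes 0.7. The dark steel head is 36 mm across.
- stand: Plywood stand, 210 x 210 mm, fixed, with a sloping top. On it a blue painted board lies under an aluminium bridge bar, 200 x 54 mm; the screw's head sits in the middle of the bar, 8 mm proud of it. Origin on the table below the middle; the slope faces its -x side. It stands left or right of the tool block.
- block: Wooden tool block, 70 x 230 x 60 mm high, fixed. Two round holes 45 mm deep, 65 mm either side of its middle along its long y axis; a T-handled tool stands loosely in each, either one in either hole, handles within 45 degrees of its y axis. Origin under its middle.
- driver_grip (a point): Centre of the handle of the other tool in the block, a T-handled nut driver to be left alone: a shorter round black handle 64 mm long, 18 mm thick, on a round steel shaft; stands 108 mm over the table; z up its shaft, y along its handle.
- paintcan: Bystander: closed steel can, 84 mm wide, 100 mm high, at the back. Origin under its centre.
- tumbler: Bystander: green drinking tumbler, 74 mm wide, 120 mm high. Origin under its centre.
- paintjar: Bystander: small closed paint jar, 48 mm wide, 55 mm high, between stand and block. Origin under its centre.
- tapemeasure: Bystander: black tape measure, 62 x 34 x 50 mm high, between stand and block. Origin under its centre.
- sandblock: Bystander: cork sanding block, 100 x 60 x 30 mm high. Origin under its centre.
- pencilbox: Bystander: grey open box, 90 x 90 x 70 mm high. Origin under its centre.
- brush: Bystander: paint brush with wooden handle, 190 mm long, lying flat. Origin under its centre.
- hexkey: The same hex key as a body; its origin is at its tip (as key_tip).
Mind the look-alikes: they are no part of the job. What is shaped like the hexkey but turquoise is not meant.

How it is judged:
By the outcome, as a careful person would: the job done as asked, in the order asked, and still so for the second after the job is handed in, with the robot touching nothing.
It also fails if it takes over 64 s, if anything falls off the work surface, if the arm or the gripper's body presses on something with over 40 N, if the wrist force passes 120 N, or if a joint passes its speed limit or range.

## Working session

There is one attempt and no reset: what is moved stays moved. The work goes in short steps, Python scripts to look and compute and a tool call to move; the robot and the scene stay as the last step left them, time stands still between calls to the robot, and variables do not carry over. Pictures are saved under pics/ and viewed, about 8 in all and at most 12, crops included, and the job is handed in when it is done.

Besides the shell and the picture viewer there is one more tool, called by a JSON object that holds its "op" and its "data". apply_moves: Moves the arm, as the interface text tells. Its arguments: {"type":"object","properties":{"targets":{"type":"array"},"newtons":{"type":"number"}},"required":["targets"]}

```bash
mkdir -p pics
cat > h.py <<'E'
import numpy as np, cv2
from rig import r
from scipy.spatial.transform import Rotation as Ro
def grab(n):
    s=r.sense(); f=r.grab_frame(n)
    h,w=f["pixels"].shape[:2]; F=h/2/np.tan(np.radians(f["fov_y"])/2)
    f["K"]=np.array([[F,0,f["cx"]],[0,F,f["cy"]],[0,0,1.]])
    if "mount" in f:
        T=np.eye(4); T[:3,:3]=Ro.from_euler('xyz',s["tcp_rot"]).as_matrix(); T[:3,3]=s["eef_pos"]
        M=T@np.array(f["mount"]); f["R"]=M[:3,:3].T; f["t"]=-f["R"]@M[:3,3]
    f["R"]=np.array(f["R"]); f["t"]=np.array(f["t"]); f["D"]=np.array(f["D"],float)
    return f
def save(f,p): cv2.imwrite(p,f["pixels"][:,:,::-1])
def ray(f,uv):
    n=cv2.undistortPoints(np.array(uv,float).reshape(-1,1,2),f["K"],f["D"],None,None).reshape(-1,2)
    d=np.c_[n,np.ones(len(n))]@f["R"]; c=-f["R"].T@f["t"]
    return c,d/np.linalg.norm(d,axis=1)[:,None]
def onz(f,uv,z):
    c,d=ray(f,uv); return c+d*((z-c[2])/d[:,2])[:,None]
def proj(f,X):
    return cv2.projectPoints(np.array(X,float).reshape(-1,1,3),cv2.Rodrigues(f["R"])[0],f["t"],f["K"],f["D"])[0].reshape(-1,2)
def two(f1,p1,f2,p2):
    c1,d1=ray(f1,p1);c2,d2=ray(f2,p2);d1=d1[0];d2=d2[0]
    s=np.linalg.lstsq(np.c_[d1,-d2],c2-c1,rcond=None)[0]
    a=c1+s[0]*d1;b=c2+s[1]*d2; return (a+b)/2,np.linalg.norm(a-b)
E
python3 - <<'E'
from h import *
import pickle
for n in("scene","top","wrist"):
    f=grab(n); pickle.dump(f,open(n+".pkl","wb")); save(f,f"pics/{n}0.png"); print(n,-f["R"].T@f["t"],f["R"][2],f["fov_y"],f["D"])
a=[cv2.imread(f"pics/{n}0.png") for n in("top","scene")]
s=r.sense();print(s)
E
```

```text
scene [1099.38061146 -767.77223052  992.58118204] [-0.41291022  0.6384723  -0.64950617] 42.80130692067608 [-0.10486071  0.          0.          0.          0.        ]
top [ 383.88418186   91.765922   1235.09500616] [ 0.13485624 -0.02880116 -0.99044651] 57.72122733112541 [-0.02336567  0.          0.          0.          0.        ]
wrist [ 286.64357955 -560.16521578  372.63060699] [-0.28176787 -0.10203009 -0.95404231] 65.19967342074712 [-0.04068457  0.          0.          0.          0.        ]
{'clock': 0.15, 'qpos': array([-1.22242841e+00,  3.53474510e-01,  1.63391069e+00, -4.06915752e-05,
        1.15519859e+00, -2.44981212e-03]), 'qvel': array([-0.0006808 , -0.00079403, -0.00097771,  0.00029591, -0.0019738 ,
        0.00069704]), 'joint_efforts': array([-4.04095808e-04, -6.05639291e+01, -3.42343426e+01, -1.76145306e-05,
        6.14033299e-03,  7.06942660e-05]), 'eef_pos': array([ 214.63677297, -586.63599405,  230.76574403]), 'tcp_rot': array([ 3.14155787e+00,  9.91226025e-04, -1.21996217e+00]), 'contact_force': array([ 0.06132693,  0.56996442, -0.31070029]), 'wrist_torque': array([-0.0291502 ,  0.04510096,  0.03159277]), 'opening': 1.0031735265564183}
```

View pics/top0.png

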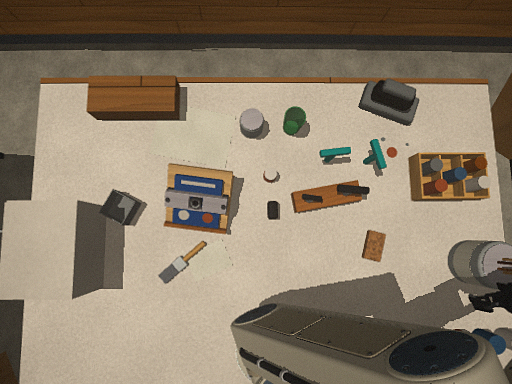

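View pics/scene0.png

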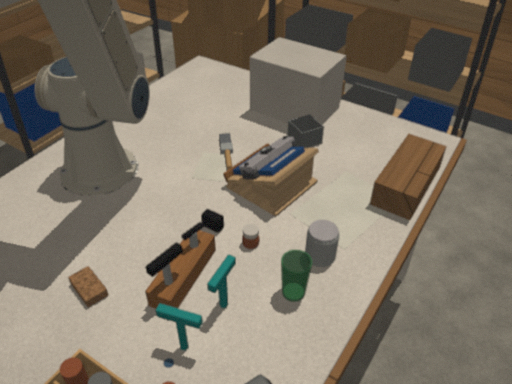

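The top view shows the key's bar at about (353,190), the driver at (312,198), the screw head at (195,203), the tape measure at (273,210) and the jar at (271,175). The scene view agrees: key at (163,258), screw around (252,173). I'll measure these from masks.

Run:
```python
from h import *
import pickle
t=pickle.load(open("top.pkl","rb")); s=pickle.load(open("scene.pkl","rb"))
px=t["pixels"]
g=px.max(2).astype(int)
def blob(x0,y0,x1,y1,th=60):
    m=(g[y0:y1,x0:x1]<th).astype(np.uint8)
    n,l,st,c=cv2.connectedComponentsWithStats(m)
    i=1+np.argmax(st[1:,4]); p=np.argwhere(l==i)[:,::-1]+[x0,y0]
    return p,cv2.minAreaRect(p.astype(np.float32))
for nm,b,z in(("key",(332,178,374,200),151),("driver",(300,188,326,208),117),("tape",(262,198,284,222),50)):
    p,R=blob(*b); box=cv2.boxPoints(R); W=onz(t,box,z); 
    e=[W[1]-W[0],W[2]-W[1]]; L=max(e,key=np.linalg.norm)
    print(nm,len(p),R,"c",onz(t,[R[0]],z).round(1),[np.linalg.norm(x).round(1) for x in e],"yaw",np.degrees(np.arctan2(L[1],L[0])).round(1))
print("screw",onz(t,[[195,203]],126), "jar",onz(t,[[271,175]],55))
print("stand corners?",onz(t,[[168,164],[232,170],[226,234],[165,228]],90).round(0))
print("block corners",onz(t,[[292,192],[360,180],[368,201],[296,212]],60).round(0))
print("bar ends",onz(t,[[165,201],[228,206]],118).round(0))
A=cv2.resize(px[150:246,150:390],None,fx=3.3,fy=3.3,interpolation=cv2.INTER_CUBIC)
B=cv2.resize(s["pixels"][120:220,200:340],None,fx=4,fy=4,interpolation=cv2.INTER_CUBIC)
cv2.imwrite("pics/cropA.png",A[:,:,::-1]);cv2.imwrite("pics/cropB.png",B[:,:,::-1])
```

```text
key 233 ((352.4805603027344, 189.18765258789062), (31.45284080505371, 7.545937538146973), 5.906140327453613) c [[ 523.  -249.7  151. ]] [np.float64(24.2), np.float64(100.6)] yaw -96.3
driver 103 ((311.5057373046875, 197.46238708496094), (19.539348602294922, 5.3220014572143555), 8.746162414550781) c [[ 501.3 -124.7  117. ]] [np.float64(17.4), np.float64(63.6)] yaw -99.2
tape 165 ((272.5, 209.5), (17.0, 9.0), 90.0) c [[468.2  -2.5  50. ]] [np.float64(30.9), np.float64(58.0)] yaw 178.9
screw [[485.61493252 250.13965903 126.        ]] jar [[586.6311129   0.9210256  55.       ]]
stand corners? [[620. 347.  90.]
 [598. 134.  90.]
 [387. 154.  90.]
 [408. 352.  90.]]
block corners [[ 527.  -69.   60.]
 [ 566. -306.   60.]
 [ 493. -330.   60.]
 [ 458.  -81.   60.]]
bar ends [[494. 347. 118.]
 [476. 146. 118.]]
```

View pics/cropA.png

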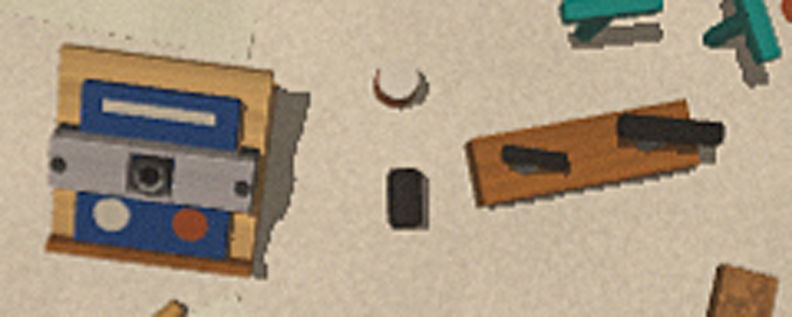

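```bash
cat >> h.py <<'E'
def go(pos,Rg):
    s=r.sense(); R=Ro.from_euler('xyz',s["tcp_rot"])
    sh=R.inv().apply(np.array(pos)-s["eef_pos"])/10; rv=(R.inv()*Rg).as_rotvec(degrees=True)
    print("shift cm",sh.round(2),"turn",rv.round(2)); return sh,rv
def down(yaw): return Ro.from_euler('xyz',[180,0,yaw],degrees=True)
E
python3 - <<'E'
from h import *
f=grab("wrist"); print(np.array(f["mount"]).round(3))
go([523,-250,215],down(-6.3))
E
```

```text
[[   1.       0.       0.      -0.191]
 [  -0.       0.954    0.3    -76.664]
 [  -0.      -0.3      0.954 -142.014]
 [   0.       0.       0.       1.   ]]
shift cm [-21.02 -40.52   1.6 ] turn [-3.00e-02  5.00e-02 -6.36e+01]
```

{"op": "apply_moves", "data": {"targets": [[[1, -21.0, -40.5, 1.6, 0, 0, -63.6], [1, -21.0, -40.5, 1.6, 0, 0, -63.6], [1, -21.0, -40.5, 1.6, 0, 0, -63.6], [1, -21.0, -40.5, 1.6, 0, 0, -63.6], [1, -21.0, -40.5, 1.6, 0, 0, -63.6], [1, -21.0, -40.5, 1.6, 0, 0, -63.6], [1, -21.0, -40.5, 1.6, 0, 0, -63.6], [1, -21.0, -40.5, 1.6, 0, 0, -63.6]]]}}

```text
clock: 1.0
eef_pos: [485.7, -290.3, 217.0]
tcp_rot: [-3.141, 0.0, -0.104]
contact_force: [0.5, -0.2, -1.4]
opening: 1.0
```

Run:
```python
from h import *
print(r.sense()["eef_pos"],r.sense()["qpos"])
go([523,-250,215],down(-6.3))
```

```text
[ 485.71828762 -290.31277227  217.04760609] [-5.41674060e-01  2.76376266e-01  1.77599285e+00  5.55512694e-04
  1.08963650e+00 -4.37501634e-01]
shift cm [ 3.29 -4.4   0.21] turn [-0.04  0.01  0.32]
```

{"op": "apply_moves", "data": {"targets": [[[1, 3.3, -4.4, 0.2, 0, 0, 0.3], [1, 3.3, -4.4, 0.2, 0, 0, 0.3], [1, 3.3, -4.4, 0.2, 0, 0, 0.3], [1, 3.3, -4.4, 0.2, 0, 0, 0.3]]]}}

```text
clock: 1.4
eef_pos: [522.4, -250.4, 214.9]
tcp_rot: [-3.141, 0.001, -0.11]
contact_force: [-0.1, -0.1, 1.0]
opening: 0.998
```

Run:
```python
from h import *
import pickle
s=r.sense();print(s["eef_pos"],s["tcp_rot"])
f=grab("wrist");pickle.dump(f,open("w1.pkl","wb"));save(f,"pics/w1.png")
print(proj(f,[[523,-250,151]]))
g=f["pixels"].max(2); m=(g<60).astype(np.uint8)
n,l,st,c=cv2.connectedComponentsWithStats(m)
for i in range(1,n):
    if st[i,4]>400:
        R=cv2.minAreaRect(np.argwhere(l==i)[:,::-1].astype(np.float32)); W=onz(f,cv2.boxPoints(R),151)
        print(st[i],R,onz(f,[R[0]],151).round(1),np.linalg.norm(np.diff(W,axis=0),axis=1).round(1))
```

```text
[ 522.44435773 -250.4494153   214.86217921] [-3.14121173e+00  1.00176659e-03 -1.09527485e-01]
[[255.20704171 208.20194719]]
[ 200    0   24   84 1908] ((211.5, 41.5), (83.0, 23.0), 90.0) [[ 507.8 -136.5  151. ]] [14.  48.1 14.9]
[ 244  142   31  129 3725] ((259.0, 206.0), (128.0, 30.0), 90.0) [[ 525.9 -248.6  151. ]] [20.5 99.8 23.5]
[    0   211   512   173 36375] ((255.5, 297.0), (172.0, 511.0), 90.0) [[ 514.9 -326.3  151. ]] [386.8 183.5 489.2]
```

View pics/w1.png

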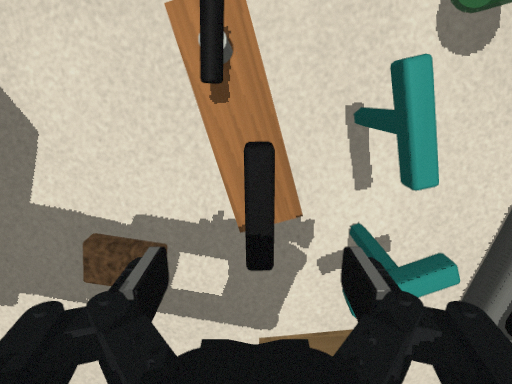

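The wrist view shows the key's bar centred at (259,206), aligned with the jaws' normal. The driver is at (211,41) and the turquoise look-alikes are on the right. Measured bar centre is (525,-249), within 3 mm of the top view, and its length is 99.8 mm. Next I descend and grip.

{"op": "apply_moves", "data": {"targets": [[[1, 0.25, -0.15, 4, 0, 0, 0], [1, 0.25, -0.15, 9.6, 0, 0, 0], [1, 0.25, -0.15, 9.6, 0, 0, 0], [1, 0.25, -0.15, 9.6, 0, 0, 0], [-1, 0.25, -0.15, 9.6, 0, 0, 0], [-1, 0.25, -0.15, 9.6, 0, 0, 0], [-1, 0.25, -0.15, 9.6, 0, 0, 0], [-1, 0.25, -0.15, 9.6, 0, 0, 0]]], "newtons": 90}}

```text
clock: 2.25
eef_pos: [525.4, -249.9, 120.2]
tcp_rot: [3.141, -0.001, -0.11]
contact_force: [0.6, -0.7, 0.8]
opening: 0.331
```

{"op": "apply_moves", "data": {"targets": [[[-1, 0, 0, 0, 0, 0, 0], [-1, 0, 0, 0, 0, 0, 0], [-1, 0, 0, 0, 0, 0, 0], [-1, 0, 0, 0, 0, 0, 0]]]}}

```text
clock: 2.65
eef_pos: [525.6, -249.9, 120.4]
tcp_rot: [3.141, -0.001, -0.11]
contact_force: [-0.5, 1.2, 3.6]
opening: 0.246
```

```bash
cat >> h.py <<'E'
YS=np.radians(-5.1)
XH=np.array([np.cos(YS),np.sin(YS),0]); T27=np.radians(27)
ZS=-np.sin(T27)*XH+np.array([0,0,np.cos(T27)]); XS=np.cos(T27)*XH+np.array([0,0,np.sin(T27)])
def along(deg=0,z=ZS):  # tool z=-z; tool x = XS turned clockwise (seen from above) by deg
    zt=-z; x=XS-XS@zt*zt; x/=np.linalg.norm(x); R=Ro.from_matrix(np.c_[x,np.cross(zt,x),zt])
    return R*Ro.from_euler('z',deg,degrees=True)
E
python3 - <<'E'
from h import *
Rg=along(); M=Rg.as_matrix()
p=np.array([485.6,250,126])+77*M[:,1]+150*ZS
print(p,M.round(2)); go(p,Rg)
s=r.sense(); print(s["qpos"])
E
```

```text
[410.92616198 179.3584129  259.65097863] [[ 0.89 -0.09  0.45]
 [-0.08 -1.   -0.04]
 [ 0.45 -0.   -0.89]]
shift cm [-16.11 -41.39 -13.95] turn [ 0.31 26.93 -1.2 ]
[-4.46472877e-01  4.14049049e-01  1.82155260e+00  1.81587683e-04
  9.04745971e-01 -3.36167731e-01]
```

{"op": "apply_moves", "data": {"targets": [[[-1, 0, 0, -5, 0, 0, 0], [-1, 0, 0, -10, 0, 0, 0], [-1, 0, 0, -15, 0, 0, 0], [-1, 0, 0, -20, 0, 0, 0], [-1, 0, 0, -20, 0, 0, 0], [-1, 0, 0, -20, 0, 0, 0]]]}}

```text
clock: 3.25
eef_pos: [525.4, -249.9, 320.9]
tcp_rot: [3.141, -0.003, -0.11]
contact_force: [-0.4, -0.2, -4.4]
opening: 0.24
```

Run:
```python
from h import *
Rg=along(); M=Rg.as_matrix()
p=np.array([485.6,250,126])+77*M[:,1]+150*ZS
go(p,Rg); go(p+40*ZS,Rg)
s=r.sense(); print(s["qpos"],s["opening"],s["contact_force"],s["eef_pos"])
```

```text
shift cm [-16.12 -41.4    6.05] turn [ 0.34 26.85 -1.19]
shift cm [-17.93 -41.36   2.48] turn [ 0.34 26.85 -1.19]
[-4.46527041e-01  2.11236942e-01  1.62436996e+00  1.01732370e-04
  1.30324089e+00 -3.36182298e-01] 0.24027750819349944 [-0.39655426 -0.1809169  -4.43270519] [ 525.42952205 -249.86421808  320.94154465]
```

{"op": "apply_moves", "data": {"targets": [[[-1, -2, -5, 0, 0, 0, 0], [-1, -5, -10, 0, 0, 0, 0], [-1, -8, -15, 0, 0, 5, 0], [-1, -11, -20, 0, 0, 11, 0], [-1, -14, -25, 1, 0, 18, 0], [-1, -16, -30, 2, 0.3, 24, -1], [-1, -17, -35, 2.5, 0.3, 26.8, -1.2], [-1, -17.9, -39, 2.5, 0.3, 26.8, -1.2]]]}}

```text
clock: 4.05
eef_pos: [396.4, 102.6, 295.8]
tcp_rot: [3.138, -0.465, -0.088]
contact_force: [1.2, -0.9, -3.4]
opening: 0.243
```

Run:
```python
from h import *
Rg=along(); M=Rg.as_matrix()
p=np.array([485.6,250,126])+77*M[:,1]+150*ZS
go(p,Rg)
s=r.sense(); print(s["qpos"],s["opening"],s["contact_force"],s["eef_pos"])
```

```text
shift cm [-0.93 -7.79  3.55] turn [0.16 0.35 0.05]
[ 0.44321933 -0.3020843   2.24523833 -0.3206136   0.81778536  0.7072888 ] 0.24283825255642386 [ 1.20367995 -0.91228358 -3.44493152] [396.38523495 102.60212997 295.75020472]
```

{"op": "apply_moves", "data": {"targets": [[[-1, -0.9, -5, 1, 0.2, 0.3, 0], [-1, -0.9, -7.8, 2.5, 0.2, 0.3, 0], [-1, -0.9, -7.8, 3.5, 0.2, 0.3, 0], [-1, -0.9, -7.8, 3.5, 0.2, 0.3, 0], [-1, -0.9, -7.8, 3.5, 0.2, 0.3, 0]]]}}

```text
clock: 4.55
eef_pos: [409.9, 178.1, 258.6]
tcp_rot: [3.139, -0.467, -0.088]
contact_force: [0.6, 0.2, -3.1]
opening: 0.243
```

Run:
```python
from h import *
import pickle
s=r.sense();print(s["eef_pos"],s["tcp_rot"],s["opening"])
f=grab("wrist");pickle.dump(f,open("w2.pkl","wb"))
u=proj(f,[[485.6,250,126]])[0];print(u)
x,y=u.astype(int); x0=max(0,x-65); y0=max(0,y-60)
c=cv2.resize(f["pixels"][y0:y0+120,x0:x0+130],None,fx=3,fy=3,interpolation=cv2.INTER_CUBIC)
a=np.zeros((384,512+390,3),np.uint8);a[:,:512]=f["pixels"];a[:360,512:]=c
print(x0,y0);cv2.imwrite("pics/w2.png",cv2.resize(a,(800,341))[:,:,::-1]); save({"pixels":c},"pics/w2c.png")
```

```text
[409.92346776 178.05374333 258.63746048] [ 3.13903825 -0.46734697 -0.08775215] 0.24314194483690915
[256.82887111  97.00122717]
191 37
```

View pics/w2.png

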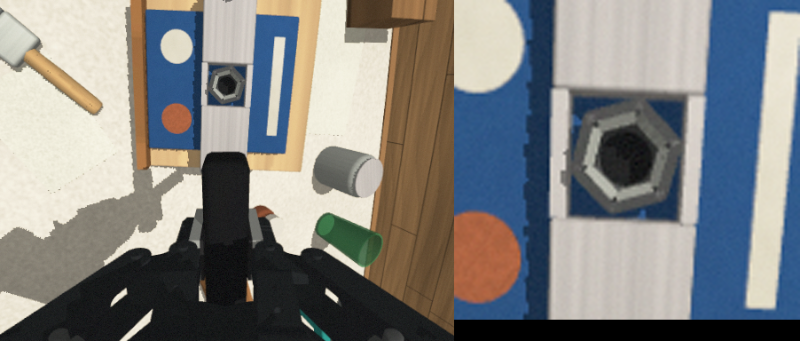

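The key hangs straight in the jaws. The screw head is at about (256,97) in the full frame, with the hex lead-in ring and dark hole clearly visible. I'll cast the hole's contour onto the head plane to get its centre and hex phase.

```bash
cat >> h.py <<'E'
def onpl(f,uv,P,n):
    c,d=ray(f,uv); return c+d*(((P-c)@n)/(d@n))[:,None]
E
python3 - <<'E'
from h import *
import pickle
f=pickle.load(open("w2.pkl","rb"))
P=np.array([485.6,250,126]); M=along().as_matrix()  # plane axes: tool x, tool y
k=6; x0,y0=230,70
big=cv2.resize(cv2.cvtColor(f["pixels"],cv2.COLOR_RGB2GRAY)[y0:y0+55,x0:x0+55],None,fx=k,fy=k,interpolation=cv2.INTER_CUBIC)
big=cv2.GaussianBlur(big,(0,0),3)
rgb=cv2.resize(f["pixels"][y0:y0+55,x0:x0+55],None,fx=k,fy=k,interpolation=cv2.INTER_CUBIC)
def rep(nm,p,depth):
    uv=(p+.5)/k-.5+[x0,y0]; W=onpl(f,uv,P-depth*ZS,ZS)-P
    q=np.c_[W@M[:,0],W@M[:,1]]
    area=cv2.contourArea(q.astype(np.float32).reshape(-1,1,2)); m=cv2.moments(q.astype(np.float32).reshape(-1,1,2)); c=np.array([m["m10"],m["m01"]])/m["m00"]
    # resample evenly, 6th harmonic of radius
    th=np.arctan2(*(q-c).T[::-1]); rr=np.linalg.norm(q-c,axis=1); o=np.argsort(th)
    g=np.linspace(-np.pi,np.pi,360,endpoint=False); R=np.interp(g,th[o],rr[o],period=2*np.pi)
    h=[np.abs((R*np.exp(-1j*n*g)).mean()) for n in range(1,9)]; H=(R*np.exp(-6j*g)).mean()
    corner=-np.degrees(np.angle(H))/6
    print(nm,"c",c.round(2),"AF equiv",np.sqrt(area/0.866).round(1),"corner deg",corner.round(1),"flat normal",(corner+30).round(1),"harm",np.round(h,2))
    print("   world",(P-depth*ZS+c[0]*M[:,0]+c[1]*M[:,1]).round(1), "img c",uv.mean(0).round(1))
    cv2.polylines(rgb,[p.astype(np.int32).reshape(-1,1,2)],True,(255,0,0),1)
for th in (55,70,85):
    m=(big<th).astype(np.uint8); n,l=cv2.connectedComponents(m); i=l[int((97-y0)*k),int((256.5-x0)*k)]
    if i==0: print("miss");continue
    cs,_=cv2.findContours((l==i).astype(np.uint8),cv2.RETR_EXTERNAL,cv2.CHAIN_APPROX_NONE); rep(f"th{th}",max(cs,key=len).reshape(-1,2).astype(float),5)
hsv=cv2.cvtColor(rgb.copy(),cv2.COLOR_RGB2HSV); 
e=cv2.resize(rgb,(560,560));cv2.imwrite("pics/w2h.png",e[:,:,::-1])
E
```

```text
th55 c [-1.31 -1.66] AF equiv 18.6 corner deg -15.1 flat normal 14.9 harm [0.   0.08 0.03 0.05 0.09 0.18 0.04 0.02]
   world [486.8 251.6 121. ] img c [255.3  95.1]
th70 c [-1.29 -1.69] AF equiv 19.3 corner deg -14.4 flat normal 15.6 harm [0.   0.05 0.02 0.03 0.06 0.22 0.04 0.01]
   world [486.9 251.6 121. ] img c [255.5  95. ]
th85 c [-1.28 -1.7 ] AF equiv 19.9 corner deg -14.3 flat normal 15.7 harm [0.   0.01 0.03 0.01 0.04 0.27 0.02 0.01]
   world [486.9 251.6 121. ] img c [255.5  94.9]
```

View pics/w2h.png

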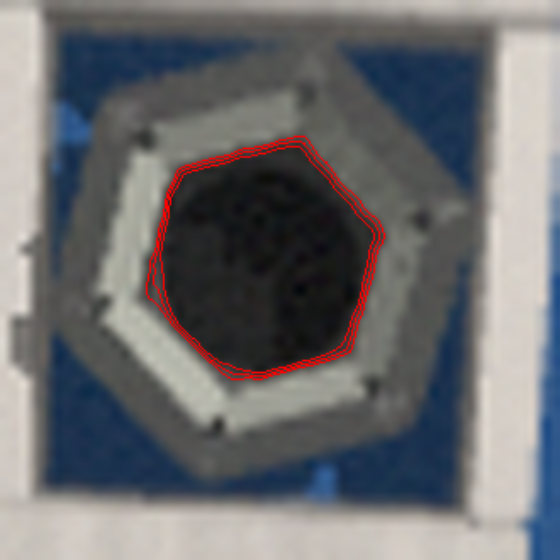

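The hole centre is clear. Its across-flats reads 19.9 mm against 20.4, and the flat normals are at about +15.7° from tool x, which also means -44.3°. I'll go to a hover on the axis with the key turned -44°.

```bash
cat >> h.py <<'E'
M0=along().as_matrix()
C=np.array([485.6,250,126])-1.3*M0[:,0]-1.7*M0[:,1]
def rel(a=-44.3):
    s=r.sense(); w=s["eef_pos"]-C; print("rel C in stand axes (x,y,h):",(w@M0[:,0]).round(2),(w@M0[:,1]).round(2),(w@ZS).round(2),"F",(s["contact_force"]@np.c_[M0[:,0],M0[:,1],ZS]).round(1),"Tq",(s["wrist_torque"]@np.c_[M0[:,0],M0[:,1],ZS]).round(2),"open",round(s["opening"],3),"q",s["qpos"].round(2),"t",s["clock"])
E
python3 - <<'E'
from h import *
print(C); rel(); go(C+125*ZS,along(-44.3))
E
```

```text
[484.59739749 251.79623683 125.40981235]
rel C in stand axes (x,y,h): 0.86 79.99 150.02 F [-1.9  0.3 -3.5] Tq [-0.02 -0.49  0.03] open 0.241 q [ 0.64 -0.15  2.22 -0.45  0.76  1.01] t 4.6
shift cm [-0.08 -8.    2.49] turn [ 1.00e-02  1.60e-01 -4.43e+01]
```

{"op": "apply_moves", "data": {"targets": [[[-1, -0.1, -3, 0, 0, 0, -8], [-1, -0.1, -6, 0, 0, 0, -16], [-1, -0.1, -8, 0, 0, 0, -24], [-1, -0.1, -8, 0.5, 0, 0.2, -32], [-1, -0.1, -8, 1.5, 0, 0.2, -40], [-1, -0.1, -8, 2.5, 0, 0.2, -44.3], [-1, -0.1, -8, 2.5, 0, 0.2, -44.3], [-1, -0.1, -8, 2.5, 0, 0.2, -44.3]]]}}

```text
clock: 5.4
eef_pos: [428.1, 255.9, 237.1]
tcp_rot: [2.8, -0.332, 0.738]
contact_force: [-0.1, -1.1, -1.8]
opening: 0.241
```

Run:
```python
from h import *
rel(); go(C+125*ZS,along(-44.3)); go(C+84*ZS,along(-44.3))
f=grab("wrist"); g=grab("scene")
a=cv2.resize(g["pixels"][110:210,195:335],(550,393),interpolation=cv2.INTER_CUBIC)
cv2.imwrite("pics/s3.png",np.hstack([cv2.resize(f["pixels"],(400,300)),cv2.resize(a,(400,300))])[:,:,::-1])
```

```text
rel C in stand axes (x,y,h): 0.25 0.97 125.18 F [-0.8  1.1 -1.6] Tq [ 0.04 -0.44 -0.02] open 0.241 q [ 0.78  0.    2.15 -0.54  0.75  0.45] t 5.4
shift cm [ 0.05 -0.09  0.02] turn [ 0.05 -0.01 -0.24]
shift cm [ 0.05 -0.09  4.12] turn [ 0.05 -0.01 -0.24]
```

View pics/s3.png

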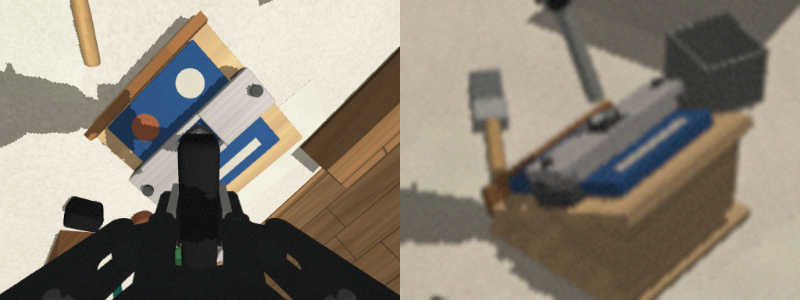

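The scene crop shows the shaft's tip just above the screw head (about u 265, v 143 against screw v 152), so it's aligned. Next I descend in steps and check the force.

{"op": "apply_moves", "data": {"targets": [[[-1, 0.05, -0.09, 0.8, 0, 0, 0], [-1, 0.05, -0.09, 1.6, 0, 0, 0], [-1, 0.05, -0.09, 2.0, 0, 0, 0], [-1, 0.05, -0.09, 2.4, 0, 0, 0], [-1, 0.05, -0.09, 2.6, 0, 0, 0], [-1, 0.05, -0.09, 2.6, 0, 0, 0]]]}}

```text
clock: 6.1
eef_pos: [439.1, 256.7, 213.2]
tcp_rot: [2.802, -0.332, 0.738]
contact_force: [-4.5, 3.3, -3.5]
opening: 0.242
```

```bash
python3 -c "
from h import *
rel(); go(C+84*ZS,along(-44.3))"
```

```text
rel C in stand axes (x,y,h): -0.95 -0.82 98.97 F [-5.8 -2.9 -0.9] Tq [ 0.73 -1.9   0.07] open 0.242 q [ 0.76  0.05  2.16 -0.57  0.68  0.48] t 6.1
shift cm [0.01 0.13 1.5 ] turn [-0.05  0.   -0.22]
```

{"op": "apply_moves", "data": {"targets": [[[-1, -0.03, -0.08, 0.2, 0, 0, 0], [-1, -0.03, -0.08, 0.4, 0, 0, 0], [-1, -0.03, -0.08, 0.6, 0, 0, 0], [-1, -0.03, -0.08, 0.8, 0, 0, 0], [-1, -0.03, -0.08, 0.8, 0, 0, 0]]]}}

```text
clock: 6.6
eef_pos: [441.9, 256.8, 205.1]
tcp_rot: [2.802, -0.332, 0.738]
contact_force: [-2.9, 3.3, -6.6]
opening: 0.242
```

```bash
python3 -c "
from h import *
rel(); go(C+81*ZS,along(-44.3))"
```

```text
rel C in stand axes (x,y,h): -2.09 -1.23 90.53 F [-5.9 -3.  -4.5] Tq [ 0.82 -1.4   0.06] open 0.242 q [ 0.75  0.07  2.16 -0.58  0.67  0.49] t 6.6
shift cm [0.07 0.23 0.95] turn [-0.08  0.03 -0.22]
```

{"op": "apply_moves", "data": {"targets": [[[-1, -0.03, -0.08, 0.3, 0, 0, 0], [-1, -0.03, -0.08, 0.6, 0, 0, 0], [-1, -0.03, -0.08, 0.8, 0, 0, 0], [-1, -0.03, -0.08, 1.0, 0, 0, 0], [-1, -0.03, -0.08, 1.0, 0, 0, 0]]]}}

```text
clock: 7.1
eef_pos: [445.9, 257.3, 197.4]
tcp_rot: [2.803, -0.334, 0.737]
contact_force: [-20.3, 1.4, 22.0]
opening: 0.241
```

```bash
python3 -c "
from h import *
rel(); go(C+81*ZS,along(-44.3))"
```

```text
rel C in stand axes (x,y,h): -2.14 -2.04 81.85 F [-8.1  0.4 28.8] Tq [-0.35 -2.1  -0.04] open 0.241 q [ 0.75  0.09  2.16 -0.59  0.64  0.5 ] t 7.1
shift cm [0.01 0.3  0.08] turn [-0.07 -0.05 -0.31]
```

{"op": "apply_moves", "data": {"targets": [[[-1, 0, 0, 0.15, 0, 0, 0], [-1, 0, 0, 0.3, 0, 0, 0], [-1, 0, 0, 0.3, 0, 0, 0]]]}}

```text
clock: 7.4
eef_pos: [447.4, 258.0, 197.6]
tcp_rot: [2.803, -0.337, 0.736]
contact_force: [-32.6, 0.3, 41.3]
opening: 0.245
```

```bash
python3 -c "
from h import *
rel(); go(C+81*ZS,along(-44.3))"
```

```text
rel C in stand axes (x,y,h): -0.79 -2.91 81.4 F [-10.2   2.6  51.6] Tq [-0.98 -2.58  0.01] open 0.245 q [ 0.74  0.09  2.16 -0.59  0.64  0.51] t 7.4
shift cm [-0.14  0.26  0.04] turn [-0.05 -0.22 -0.43]
```

The axial force rose from 0 to 52 N while the height held at 81.4, which is the predicted full depth of 24 mm, so the key is home. I'll ease the side load, keep a light push and turn.

{"op": "apply_moves", "data": {"targets": [[[-1, -0.2, -0.06, 0.05, 0, 0.2, 0], [-1, -0.2, -0.06, 0.05, 0, 0.2, 5], [-1, -0.2, -0.06, 0.05, 0, 0.2, 10], [-1, -0.2, -0.06, 0.05, 0, 0.2, 15], [-1, -0.2, -0.06, 0.05, 0, 0.2, 20], [-1, -0.2, -0.06, 0.05, 0, 0.2, 25], [-1, -0.2, -0.06, 0.05, 0, 0.2, 30], [-1, -0.2, -0.06, 0.05, 0, 0.2, 30]]]}}

```text
clock: 8.2
eef_pos: [447.2, 258.2, 197.9]
tcp_rot: [3.026, -0.466, 0.179]
contact_force: [-5.5, 2.3, 8.5]
opening: 0.245
```

```bash
python3 -c "
from h import *
rel(); go(C+81*ZS,along(-44.3))"
```

```text
rel C in stand axes (x,y,h): -0.79 -3.04 81.79 F [-1.2 -1.8 10.2] Tq [ 0.19 -0.21  0.1 ] open 0.245 q [ 0.75  0.09  2.17 -0.6   0.64  1.04] t 8.2
shift cm [0.   0.31 0.08] turn [ -0.13  -0.62 -30.6 ]
```

{"op": "apply_moves", "data": {"targets": [[[-1, 0, 0, 0.03, 0, 0, 5], [-1, 0, 0, 0.03, 0, 0, 10], [-1, 0, 0, 0.03, 0, 0, 15], [-1, 0, 0, 0.03, 0, 0, 20], [-1, 0, 0, 0.03, 0, 0, 25], [-1, 0, 0, 0.03, 0, 0, 30], [-1, 0, 0, 0.03, 0, 0, 35], [-1, 0, 0, 0.03, 0, 0, 35]]]}}

```text
clock: 9.0
eef_pos: [448.7, 257.9, 198.8]
tcp_rot: [-2.948, -0.444, -0.504]
contact_force: [3.0, -3.8, 4.4]
opening: 0.244
```

```bash
python3 -c "
from h import *
rel(); go(C+81*ZS,along(-44.3))"
```

```text
rel C in stand axes (x,y,h): 0.93 -2.91 81.87 F [5.  3.5 2.4] Tq [-1.07  1.43  0.  ] open 0.244 q [ 0.75  0.09  2.17 -0.61  0.64  1.65] t 9.0
shift cm [0.02 0.31 0.08] turn [ -0.26  -0.73 -65.63]
```

{"op": "apply_moves", "data": {"targets": [[[-1, 0.1, 0.03, 0.05, 0, 0, 4], [-1, 0.1, 0.03, 0.05, 0, 0, 8], [-1, 0.1, 0.03, 0.05, 0, 0, 12], [-1, 0.1, 0.03, 0.05, 0, 0, 15], [-1, 0.1, 0.03, 0.05, 0, 0, 15]]]}}

```text
clock: 9.5
eef_pos: [449.9, 257.0, 199.4]
tcp_rot: [-2.836, -0.38, -0.78]
contact_force: [-4.6, -1.6, 8.2]
opening: 0.244
```

```bash
python3 -c "
from h import *
rel(); go(C+81*ZS,along(-44.3))"
```

```text
rel C in stand axes (x,y,h): 2.34 -2.12 81.85 F [-0.2  2.   9.3] Tq [-0.88 -0.14  0.01] open 0.244 q [ 0.74  0.09  2.17 -0.61  0.64  1.91] t 9.5
shift cm [-0.06  0.31  0.08] turn [ -0.34  -0.76 -80.57]
```

{"op": "apply_moves", "data": {"targets": [[[-1, 0, 0.03, 0.04, 0, 0, 3], [-1, 0, 0.03, 0.04, 0, 0, 6], [-1, 0, 0.03, 0.04, 0, 0, 9]]]}}

```text
clock: 9.8
eef_pos: [450.1, 256.5, 199.5]
tcp_rot: [-2.781, -0.33, -0.938]
contact_force: [-4.5, -3.0, 8.9]
opening: 0.243
```

```bash
python3 -c "
from h import *
rel(); go(C+81*ZS,along(-44.3))"
```

```text
rel C in stand axes (x,y,h): 2.62 -1.6 81.85 F [0.3 3.4 9.9] Tq [-1.   -0.03  0.24] open 0.243 q [ 0.74  0.09  2.17 -0.61  0.64  2.07] t 9.8
shift cm [-0.07  0.3   0.08] turn [ -0.36  -0.8  -89.52]
```

{"op": "apply_moves", "data": {"targets": [[[-1, 0, 0, 0.03, 0, 0, 3], [-1, 0, 0, 0.03, 0, 0, 5], [-1, 0, 0, 0.03, 0, 0, 7], [-1, 0, 0, 0.03, 0, 0, 7]]]}}

```text
clock: 10.2
eef_pos: [450.3, 256.0, 199.7]
tcp_rot: [-2.746, -0.287, -1.054]
contact_force: [-4.1, -2.2, 8.1]
opening: 0.241
```

```bash
python3 -c "
from h import *
rel(); go(C+81*ZS,along(-44.3))"
```

```text
rel C in stand axes (x,y,h): 2.94 -1.16 81.85 F [0.2 2.6 9. ] Tq [-0.91 -0.26  0.59] open 0.241 q [ 0.74  0.09  2.17 -0.61  0.64  2.19] t 10.2
shift cm [-0.09  0.3   0.08] turn [ -0.35  -0.84 -96.34]
```

{"op": "apply_moves", "data": {"targets": [[[-1, 0, 0, 0.03, 0, 0, 4], [-1, 0, 0, 0.03, 0, 0, 8], [-1, 0, 0, 0.03, 0, 0, 8]]]}}

```text
clock: 10.5
eef_pos: [450.4, 255.6, 199.8]
tcp_rot: [-2.712, -0.233, -1.186]
contact_force: [-4.2, -2.6, 7.8]
opening: 0.246
```

Run:
```python
from h import *
rel(); go(C+81*ZS,along(-44.3))
f=grab("wrist"); g=grab("scene")
cv2.imwrite("pics/s4.png",np.hstack([cv2.resize(f["pixels"],(400,300)),cv2.resize(g["pixels"][60:210,180:380],(400,300),interpolation=cv2.INTER_CUBIC)])[:,:,::-1])
```

```text
rel C in stand axes (x,y,h): 3.14 -0.71 81.86 F [0.  3.  8.7] Tq [-0.93 -0.39  0.25] open 0.246 q [ 0.74  0.09  2.17 -0.61  0.64  2.33] t 10.5
shift cm [-0.1   0.31  0.08] turn [  -0.35   -0.87 -104.26]
```

View pics/s4.png

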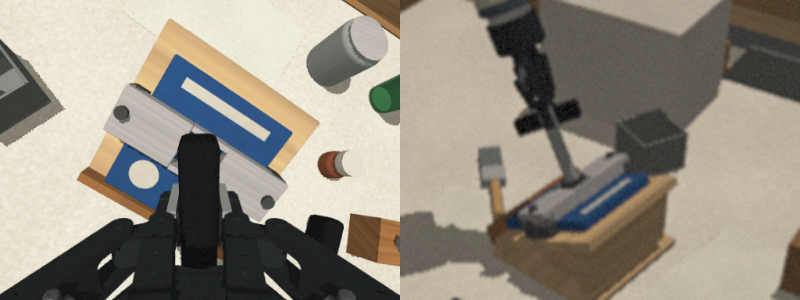

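Axial torque climbed to 0.59 N m, about five times the 0.12 N m needed to turn the screw, after roughly 96° of turn. Then the pads slipped, so the screw is against its stop. The scene crop shows the key standing in the screw. I'll release and back out along the axis.

{"op": "apply_moves", "data": {"targets": [[[1, 0, 0, 0, 0, 0, 0], [1, 0, 0, 0, 0, 0, 0], [1, 0, 0, 0, 0, 0, 0], [1, 0, 0, 0, 0, 0, 0], [1, 0, 0, -2, 0, 0, 0], [1, 0, 0, -4, 0, 0, 0], [1, 0, 0, -7, 0, 0, 0], [1, 0, 0, -10, 0, 0, 0]]]}}

```text
clock: 11.4
eef_pos: [403.3, 259.1, 288.8]
tcp_rot: [-2.714, -0.234, -1.184]
contact_force: [-0.3, 0.3, 0.4]
opening: 1.004
```

Run:
```python
from h import *
import pickle
rel()
f=grab("wrist"); g=grab("scene"); pickle.dump(f,open("w5.pkl","wb"))
m=(f["pixels"].max(2)<60).astype(np.uint8)
cv2.imwrite("pics/s5.png",np.hstack([cv2.resize(f["pixels"],(400,300)),cv2.resize(g["pixels"][60:210,180:380],(400,300),interpolation=cv2.INTER_CUBIC)])[:,:,::-1])
```

```text
rel C in stand axes (x,y,h): 1.48 -0.08 182.62 F [-0.1 -0.3  0.5] Tq [ 0.02 -0.25  0.08] open 1.004 q [ 0.84 -0.1   2.12 -0.5   0.88  2.25] t 11.4
```

View pics/s5.png

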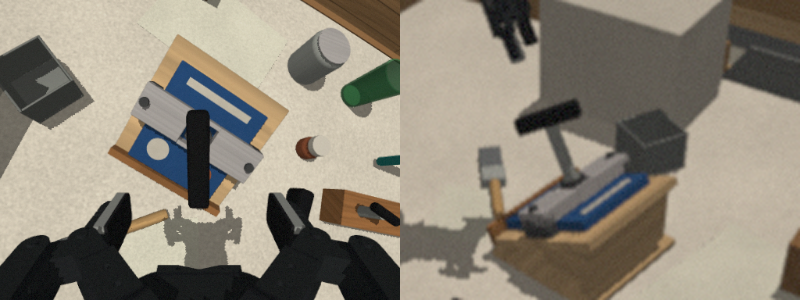

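Run:
```python
from h import *
import pickle
f=pickle.load(open("w5.pkl","rb"))
m=(f["pixels"].max(2)<60).astype(np.uint8); m[:125]=0; m[275:]=0; m[:,:225]=0; m[:,290:]=0
n,l,st,c=cv2.connectedComponentsWithStats(m); i=1+np.argmax(st[1:,4]); p=np.argwhere(l==i)[:,::-1]
print(st[i])
R=cv2.minAreaRect(p.astype(np.float32)); P=C+112*ZS; W=onpl(f,cv2.boxPoints(R),P,ZS); e=np.diff(W,axis=0)
print(np.linalg.norm(e,axis=1)); L=max(e,key=np.linalg.norm)
a=np.degrees(np.arctan2(L@M0[:,1],L@M0[:,0])); print("bar y angle",a%180,"key x",(a-90)%180,"turned from -44.3:",(a-90+44.3)%180)
w=onpl(f,[R[0]],P,ZS)[0]-C; print(w@M0[:,0],w@M0[:,1])
```

```text
[ 235  141   37  126 3601]
[25.45585782 99.67510319 28.92992719]
bar y angle 148.91426859207132 key x 58.91426859207132 turned from -44.3: 103.21426859207132
2.91346714816713 -2.181350908722046
```

The key stands in the screw and nothing else has moved. The bar's measured turn of 103° is about 9° more than expected, so I'll look at the head from the side before handing in.

{"op": "apply_moves", "data": {"targets": [[[1, 4, 0, 0, 0, 0, 0], [1, 8, 0, 0, 0, 0, 0], [1, 10, 0, 0, 0, 0, 0], [1, 10, 0, 0, 0, 0, 0], [1, 10, 0, 0, 0, 0, 0]]]}}

```text
clock: 12.0
eef_pos: [441.0, 170.2, 314.0]
tcp_rot: [-2.708, -0.231, -1.186]
contact_force: [0.4, 0.4, 0.8]
opening: 0.999
```

Run:
```python
from h import *
import pickle
rel()
f=grab("wrist"); pickle.dump(f,open("w6.pkl","wb"))
u=proj(f,[C])[0];print(u); x0,y0=(u-[40,40]).astype(int)
c=cv2.resize(f["pixels"][y0:y0+70,x0:x0+80],(640,560),interpolation=cv2.INTER_CUBIC); print(x0,y0)
cv2.imwrite("pics/s6.png",c[:,:,::-1])
```

```text
rel C in stand axes (x,y,h): 53.44 85.16 184.47 F [ 0.7 -0.4  0.6] Tq [ 0.02 -0.21 -0.03] open 0.999 q [ 0.57 -0.18  2.13 -0.39  0.83  1.92] t 12.0
[164.96301405 176.90730385]
124 136
```

View pics/s6.png

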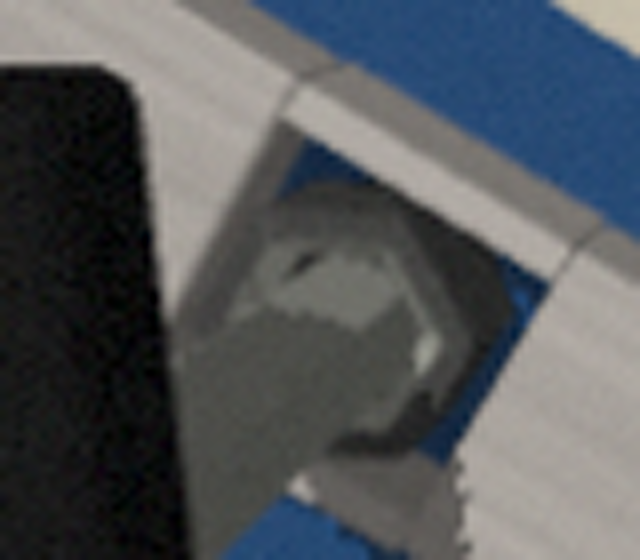

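Run:
```python
from h import *
import pickle
f=pickle.load(open("w6.pkl","rb"))
for nm,a,b in(("right",(400,207),(475,337)),("right inner",(393,248),(440,340)),("top",(272,210),(395,205)),("barslot",(290,110),(545,275)),("lowright",(475,337),(410,430))):
    uv=(np.array([a,b])+.5)/8-.5+[124,136]; W=onpl(f,uv,C,ZS)-C; e=W[1]-W[0]
    n=np.degrees(np.arctan2(e@M0[:,1],e@M0[:,0]))+90
    print(nm,"len",np.linalg.norm(e).round(1),"normal mod60",(n%60).round(1),"pts",(W@M0[:,:2]).round(1).tolist())
```

```text
right len 20.7 normal mod60 33.5 pts [[20.7, 0.8], [9.3, 18.0]]
right inner len 14.3 normal mod60 36.8 pts [[15.0, 2.4], [6.5, 13.9]]
top len 17.2 normal mod60 27.8 pts [[11.5, -14.5], [20.6, 0.0]]
barslot len 40.9 normal mod60 4.4 pts [[25.3, -18.2], [22.2, 22.6]]
lowright len 17.0 normal mod60 36.9 pts [[9.3, 18.0], [-7.5, 16.0]]
```

The head measures about 78° of turn (edge length 20.7 mm, which matches), which is tight. But the bar has gone further than the hex play explains, so the key may be wedged in the socket. I'll regrip, ease it back within its play, and re-check the torque.

Run:
```python
from h import *
go(C+2.9*M0[:,0]-1.5*M0[:,1]+170*ZS,along(59.5));
```

```text
shift cm [-9.98  0.06  1.43] turn [-1.03 -0.1  -0.45]
```

{"op": "apply_moves", "data": {"targets": [[[1, -4, 0, 0, 0, 0, 0], [1, -8, 0, 0, -1, -0.1, -0.5], [1, -10, 0.05, 0.5, -1, -0.1, -0.5], [1, -10, 0.05, 1.4, -1, -0.1, -0.5], [1, -10, 0.05, 1.4, -1, -0.1, -0.5], [1, -10, 0.05, 4, -1, -0.1, -0.5], [1, -10, 0.05, 7, -1, -0.1, -0.5], [1, -10, 0.05, 7, -1, -0.1, -0.5]]]}}

```text
clock: 12.85
eef_pos: [436.0, 256.3, 226.2]
tcp_rot: [-2.732, -0.235, -1.176]
contact_force: [-0.1, -0.1, -0.3]
opening: 0.999
```

Run:
```python
from h import *
rel();go(C+2.9*M0[:,0]-1.5*M0[:,1]+82*ZS,along(59.5));
```

```text
rel C in stand axes (x,y,h): 2.33 -0.18 111.96 F [-0.2  0.1 -0.2] Tq [-0.   -0.22  0.07] open 0.999 q [ 0.76  0.03  2.14 -0.54  0.72  2.26] t 12.85
shift cm [-0.09 -0.13  3.  ] turn [ 0.25 -0.11  0.08]
```

{"op": "apply_moves", "data": {"targets": [[[1, -0.1, -0.1, 1.5, 0.2, 0, 0], [1, -0.1, -0.1, 3, 0.2, 0, 0], [1, -0.1, -0.1, 3, 0.2, 0, 0], [-1, -0.1, -0.1, 3, 0.2, 0, 0], [-1, -0.1, -0.1, 3, 0.2, 0, 0], [-1, -0.1, -0.1, 3, 0.2, 0, 0], [-1, -0.1, -0.1, 3, 0.2, 0, 0], [-1, -0.1, -0.1, 3, 0.2, 0, 0]]], "newtons": 70}}

```text
clock: 13.65
eef_pos: [450.1, 256.5, 200.4]
tcp_rot: [-2.728, -0.235, -1.176]
contact_force: [-3.5, -0.6, 6.8]
opening: 0.248
```

{"op": "apply_moves", "data": {"targets": [[[-1, 0, 0, 0, 0, 0, 0], [-1, 0, 0, 0, 0, 0, 0], [-1, 0, 0, 0, 0, 0, 0]]]}}

```text
clock: 13.95
eef_pos: [450.1, 256.5, 200.5]
tcp_rot: [-2.728, -0.235, -1.176]
contact_force: [-1.2, -0.0, 0.9]
opening: 0.244
```

```bash
cat >> h.py <<'E'
def ang():
    x=Ro.from_euler('xyz',r.sense()["tcp_rot"]).as_matrix()[:,0]; print("tool x angle",np.degrees(np.arctan2(x@M0[:,1],x@M0[:,0])).round(1))
E
python3 -c "
from h import *
rel();ang()"
```

```text
rel C in stand axes (x,y,h): 3.04 -1.61 82.68 F [-0.7  0.1  1.3] Tq [-0.18 -0.33  0.05] open 0.244 q [ 0.74  0.09  2.16 -0.59  0.65  2.3 ] t 13.95
tool x angle 59.4
```

{"op": "apply_moves", "data": {"targets": [[[-1, 0, 0, 0.05, 0, 0, -3], [-1, 0, 0, 0.05, 0, 0, -6]]]}}

```text
clock: 14.15
eef_pos: [450.2, 256.8, 200.4]
tcp_rot: [-2.753, -0.276, -1.075]
contact_force: [-6.1, 0.0, 7.6]
opening: 0.246
```

```bash
python3 -c "
from h import *
rel();ang()"
```

```text
rel C in stand axes (x,y,h): 3.11 -1.88 82.6 F [-1.9  0.5  9.5] Tq [ 0.03 -0.95 -0.19] open 0.246 q [ 0.74  0.09  2.16 -0.59  0.65  2.19] t 14.15
tool x angle 53.4
```

{"op": "apply_moves", "data": {"targets": [[[-1, 0, 0, 0.02, 0, 0, -3], [-1, 0, 0, 0.02, 0, 0, -6]]]}}

```text
clock: 14.35
eef_pos: [450.0, 257.0, 200.4]
tcp_rot: [-2.783, -0.314, -0.972]
contact_force: [-4.4, 1.3, 3.5]
opening: 0.245
```

```bash
python3 -c "
from h import *
rel();ang()"
```

```text
rel C in stand axes (x,y,h): 2.9 -2.12 82.64 F [-2.4 -0.9  5.2] Tq [ 0.11 -0.97 -0.21] open 0.245 q [ 0.74  0.09  2.16 -0.59  0.65  2.08] t 14.35
tool x angle 47.3
```

{"op": "apply_moves", "data": {"targets": [[[-1, 0, 0, 0.03, 0, 0, 3], [-1, 0, 0, 0.03, 0, 0, 6]]]}}

```text
clock: 14.55
eef_pos: [450.1, 256.9, 200.4]
tcp_rot: [-2.753, -0.275, -1.076]
contact_force: [-3.9, -1.8, 5.4]
opening: 0.246
```

```bash
python3 -c "
from h import *
rel();ang()"
```

```text
rel C in stand axes (x,y,h): 2.99 -2.02 82.63 F [-0.9  2.2  6.5] Tq [-0.49 -0.37  0.25] open 0.246 q [ 0.74  0.09  2.16 -0.59  0.65  2.19] t 14.55
tool x angle 53.4
```

{"op": "apply_moves", "data": {"targets": [[[-1, 0, 0, 0.03, 0, 0, 3], [-1, 0, 0, 0.03, 0, 0, 6]]]}}

```text
clock: 14.75
eef_pos: [450.1, 256.7, 200.4]
tcp_rot: [-2.728, -0.234, -1.177]
contact_force: [-3.9, -2.5, 6.3]
opening: 0.247
```

```bash
python3 -c "
from h import *
rel();ang()"
```

```text
rel C in stand axes (x,y,h): 3.1 -1.77 82.62 F [-0.4  2.9  7.3] Tq [-0.67 -0.32  0.19] open 0.247 q [ 0.74  0.09  2.16 -0.59  0.65  2.3 ] t 14.75
tool x angle 59.5
```

{"op": "apply_moves", "data": {"targets": [[[-1, 0, 0, 0.03, 0, 0, 3], [-1, 0, 0, 0.03, 0, 0, 6]]]}}

```text
clock: 14.95
eef_pos: [450.3, 256.5, 200.5]
tcp_rot: [-2.706, -0.192, -1.275]
contact_force: [-3.7, -1.4, 6.0]
opening: 0.248
```

```bash
python3 -c "
from h import *
rel();ang()"
```

```text
rel C in stand axes (x,y,h): 3.33 -1.6 82.62 F [-0.4  1.7  7. ] Tq [-0.62 -0.3   1.01] open 0.248 q [ 0.74  0.09  2.16 -0.59  0.65  2.4 ] t 14.95
tool x angle 65.5
```

Torque is now ±0.2 N m either way, then a hard 1.0 N m at 65.5°, so the screw is solidly on its stop. I'll press the key home once more and release.

{"op": "apply_moves", "data": {"targets": [[[-1, 0, 0, 0.15, 0, 0, 0], [-1, 0, 0, 0.3, 0, 0, 0], [-1, 0, 0, 0.3, 0, 0, 0]]]}}

```text
clock: 15.25
eef_pos: [452.2, 257.1, 200.8]
tcp_rot: [-2.703, -0.191, -1.276]
contact_force: [-25.9, -3.2, 38.9]
opening: 0.246
```

```bash
python3 -c "
from h import *
rel();ang()"
```

```text
rel C in stand axes (x,y,h): 5.02 -2.4 82.07 F [-5.1  5.4 46.2] Tq [-1.45 -1.29  0.45] open 0.246 q [ 0.74  0.09  2.15 -0.59  0.65  2.41] t 15.25
tool x angle 65.5
```

Solid at the bottom. Releasing and backing clear.

{"op": "apply_moves", "data": {"targets": [[[-1, 0, 0, -0.05, 0, 0, 0], [1, 0, 0, -0.05, 0, 0, 0], [1, 0, 0, -0.05, 0, 0, 0], [1, 0, 0, -0.05, 0, 0, 0], [1, 0, 0, -0.05, 0, 0, 0], [1, 0, 0, -3, 0, 0, 0], [1, 0, 0, -6, 0, 0, 0], [1, 0, 0, -10, 0, 0, 0]]]}}

```text
clock: 16.05
eef_pos: [405.7, 260.7, 289.6]
tcp_rot: [-2.705, -0.192, -1.276]
contact_force: [0.7, 0.4, -0.1]
opening: 1.002
```

{"op": "apply_moves", "data": {"targets": [[[1, 5, 0, -1, 0, 0, 0], [1, 10, 0, -1, 0, 0, 0], [1, 10, 0, -1, 0, 0, 0], [1, 10, 0, -1, 0, 0, 0]]]}}

```text
clock: 16.45
eef_pos: [430.2, 165.9, 318.1]
tcp_rot: [-2.704, -0.191, -1.28]
contact_force: [-0.2, 0.5, -1.4]
opening: 0.999
```

Run:
```python
from h import *
rel()
f=grab("wrist"); g=grab("scene")
cv2.imwrite("pics/s7.png",np.hstack([cv2.resize(f["pixels"],(400,300)),cv2.resize(g["pixels"][100:310,70:350],(400,300),interpolation=cv2.INTER_CUBIC)])[:,:,::-1])
```

```text
rel C in stand axes (x,y,h): 45.98 90.36 192.86 F [-0.9 -0.5 -1.1] Tq [ 0.07 -0.25  0.06] open 0.999 q [ 0.58 -0.2   2.13 -0.38  0.87  2.01] t 16.45
```

View pics/s7.png

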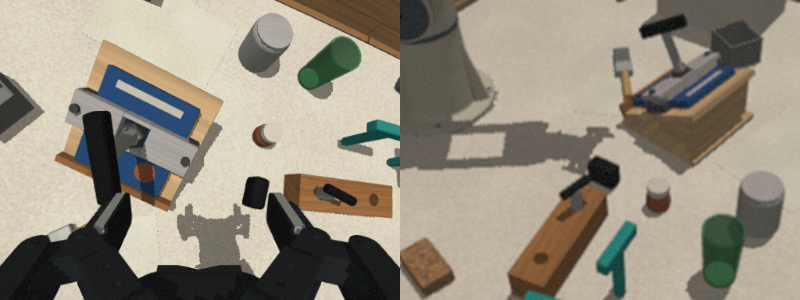

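The key stands in the screw head (wrist 110,150; scene crop 670,40). The gripper is clear and holds no load. The driver, tape, jar, tumbler, can, sanding block and brush are where they were.

```bash
python3 -c "
from h import *
print(r.sign_off())"
```

```text
the job is handed in; nothing more can be done
None
```

The hex key is standing fully home in the clamp screw, and the screw has been turned clockwise onto its stop. I let go, moved clear and handed in at about 16.5 s.

- **Fully home:** before any turning I pressed to 52 N. The depth held at the predicted 24 mm. A second 46 N press at the end was also solid.
- **Tight:** the key turned with little resistance, then the torque rose to 0.59 N m, and to 1.0 N m on a second try. The screw needs about 0.12 N m to turn.
- **Surroundings:** the last pictures show the key standing in the screw, the gripper clear and carrying no load, and the driver and the bystanders in view unmoved.

**Checks that disagreed:**
- The handle bar turned about 103°, but the screw head's edges put the head's turn at roughly 78°. That gap is more than the hex play should allow. The head angle only repeats every 60° and came from an oblique view, so I relied on the torque.
- The pads also slipped a few degrees at the stop.
- Because of that gap I regripped the key. Easing it back 12° met about 0.2 N m straight away, so I may have loosened the screw slightly before tightening it onto the stop again.

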